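# Slide the C-clip under the sprung cap onto the retaining rod

## Task

Take the larger of the two C-shaped clips by its tab and slide it sideways, flat on the instrument's deck, under the spring-loaded cap so that the rod passes through the clip's gap and ends against the closed end of its slot. Then, to be sure it is home, lean on it for about half a second with roughly 8 N more than it takes to slide it, never pressing the clip against the rod with more than 12 N; let go and move away, leaving it flat under the cap. Leave the small clip, the jar, the tweezers and the green block where they are.

Things in the scene. Friction and masses are not known exactly. Their poses are not given: they have to be found in the camera images.
- clip_grip (a point): Middle of the larger C-clip's grip tab: an upright block 22 (along x) x 12 (along y) mm standing from 12 to 38 mm above the clip's underside. This point is 26 mm above the underside, 42 mm behind (-x of) clip_seat. Plain aluminium clip, 78 x 42 mm, 12 mm thick, 56 to 112 g, lying flat on the table left or right of the instrument. x points from the tab out through the open gap, z up.
- clip_seat (a point): Point in the larger clip's slot where the rod's axis lies when the rod bears on the slot's closed end; 6 mm above the clip's underside, axes as the clip's. The slot is 14.5 mm wide and ends 6 mm behind this point; from 12 to 22 mm ahead of it the mouth flares to 26 mm.
- small_clip_grip (a point): Tab of the small clip (51 mm long, 27 mm wide, slot 9.4 mm, too narrow for the rod), 26 mm above its underside; the same shape as the larger one. To be left alone.
- rod_mid (a point): Axis of the fixed upright steel rod (12 mm diameter), 6 mm above the instrument's deck; x points away from the robot along the instrument. A sprung disc (cap) and a nut sit on the rod, top 37 mm above the deck.
- cap (a joint): Lift (m) of the cap, a 34 mm disc on the rod, sprung down (8.4 N plus 0.4 N per mm). At 0 its flat underside (16 mm diameter) is 10.5 mm above the deck, its bevelled rim 13.8 mm: the 12 mm clip wedges it up to about 0.0015 as it slides in. The friction to slide the clip under it is not known beforehand (some 4 to 15 N, and more if the clip is pressed down). Stops at 0.006.
- jar: Amber jar with black cap, 48 mm diameter, 55 mm high, beyond the instrument. Leave alone.
- tweezers: Steel tweezers, 155 mm long, lying flat. Leave alone.
- terminal_block: Green plastic block 50 x 35 x 30 mm. Leave alone.
- module: The fixed finned aluminium instrument; origin on the table straight below the rod's axis, x along its length, away from the robot. Its flat deck, 50 mm above the table, is free for 125 mm to the -x side of the rod and 70 mm to either side (y); grey blocks 26 mm high begin 57 mm to its +x side.
Mind the look-alikes: they are no part of the job. Leave any brown look-alike of the part that bears clip_grip alone.

How it is judged:
By the outcome, as a careful person would: the job done as asked, in the order asked, and still so for the second after the job is handed in, with the robot touching nothing.
It also fails if it takes over 72 s, if anything falls off the work surface, if the arm or the gripper's body presses on something with over 40 N, if the wrist force passes 120 N, or if a joint passes its speed limit or range.

## Robot

A 6-joint arm with a two-finger parallel gripper is mounted at the origin on the work surface. World frame = base frame: x ahead of the robot, y to its left, z up, the work surface at z = 0. Lengths are in mm, angles in rad, forces in N, time in s.
With the tool pointing down it reaches from about 275 to 750 mm from the base axis. Payload 10.2 kg.
Tool frame: the origin (TCP) lies midway between the tips of the shut fingers; the grasp point (between the pads) lies 19 mm behind it; z points along the fingers, y is the direction in which the jaws open and shut (so a half turn about z gives the same grasp; the last joint's range is limited). The gripper opens to 85 mm and grips with 20 to 120 N. Pads are 22 mm wide; open, the fingers measure 114 mm over their backs; the gripper's body (76 mm by 85 mm) begins 54 mm behind the grasp point. The pads swing forward as they close: fully open they stand 13 mm farther back than shut.
Start: joints at [1.029, 0.313, 1.498, -0, 1.331, -0.223], TCP at [164.562, 498.548, 231.294] pointing down, gripper open.
Joint ranges: [-2.94, 2.94], [-0.97, 2.17], [0.19, 2.56], [-1.23, 4.37], [0.02, 3.11], [-2.88, 2.88]. Speed limits (rad/s): [2.39, 2.39, 3.01, 3.14, 3.14, 3.14].

## Interface

Orientations are given as a unit quaternion [w, x, y, z].
In Python, from rig import sense, optics, ctrl gives the robot as it stands.
- The arm moves only by the tool play_rows, never from a script. Its argument "plan" is a list of rows, each a list of 7 numbers: the shift along the world's x, y, z in mm, then the turn, a rotation vector about the world's x, y, z in rad, then the opening, from -1 (shut) to 1 (fully open), so that 0 is half open. A call has 1 to 5 rows; each row shifts and turns the pose as measured when the row begins; what a row does not reach is not made up. A row lasts 1/12 s, in which the tool goes at most 41.7 mm and 7.16 degrees, less where a joint would pass 70% of its speed; a pose out of reach is approached as far as the arm can. A call is refused whole if a number of a shift passes 41.7 or a number of a turn 0.125, either way. A call with a gripper value outside its range is refused whole. The fingers move at their own pace and stop on an object; "grip_force" is the grip in N (left out, the last holds). Time passes only in rows, so rows that do not move let the fingers close. It gives the time, the measured TCP pose, the force and the opening at its end, in the units of the state.
- sense(): the state, without advancing time (a new reading comes with each control period).
- optics.capture(name): name is "side" or "top" or "wrist"; returns a dict with "img" (480x640x3 uint8, blue, green, red), "fx", "fy", "cx", "cy" (pixels), "world_to_cam" (4x4, takes a point from world to camera coordinates). Camera axes: x right, y up, looking along -z (the intrinsics and any distortion apply to the point x, -y, -z); pixel columns grow to the right and rows downward; lengths in mm; the calibration is good to about 2 mm. A picture is of the moment at which its call begins. There is no depth.
- ctrl.finish_job(): hands the job in, once; it reports no verdict.
The state is a dict: "time_s": time; "joints": joint angles; "dq": joint speeds; "tau": joint torques, N m; "eef_pos": TCP position; "ee_rot": TCP orientation; "force": force on the tool from outside, world axes, zero at the start; "wrist_torque": the same for the moment, N m; "grip_width": opening from 0.0 (shut) to 1.0 (fully open).
Only numpy, scipy, OpenCV 4.12 (cv2) and the standard library are available. Lean on these libraries where they do the work, as an engineer would, in place of code of your own. Each camera call takes 0.05 s, during which the arm holds its last target. There are 200 camera calls.

## Working session

There is one attempt and no reset: what is moved stays moved. The work goes in short steps, Python scripts to look and compute and a tool call to move; the robot and the scene stay as the last step left them, time stands still between calls to the robot, and variables do not carry over. Pictures are saved under pics/ and viewed, about 8 in all and at most 12, crops included, and the job is handed in when it is done.

Besides the shell and the picture viewer there is one more tool, called after "Emit:" by a JSON object that holds its "fn" and its "kwargs". play_rows: Moves the arm, as the interface text tells. Its arguments: {"type":"object","properties":{"plan":{"type":"array"},"grip_force":{"type":"number"}},"required":["plan"]}

```bash
mkdir -p pics; ls; cat > h.py <<'E'
import numpy as np, cv2
from rig import sense, optics, ctrl
def cap(n,f=None):
    c=optics.capture(n)
    if f: cv2.imwrite('pics/'+f,c['img'])
    return c
def ray(c,u,v):
    T=np.array(c['world_to_cam']);R,t=T[:3,:3],T[:3,3]
    d=np.array([(u-c['cx'])/c['fx'],-(v-c['cy'])/c['fy'],-1.])
    return -R.T@t,R.T@d
def onz(c,u,v,z):
    o,d=ray(c,u,v);return o+d*(z-o[2])/d[2]
def proj(c,p):
    T=np.array(c['world_to_cam']);q=T[:3,:3]@np.array(p,float)+T[:3,3]
    return [c['cx']+c['fx']*q[0]/-q[2],c['cy']-c['fy']*q[1]/-q[2]]
E
python3 - <<'E'
from h import *
np.set_printoptions(precision=3,suppress=True)
print(sense())
for n in ['top','side']:
    c=cap(n,n+'0.png');print(n,{k:c[k] for k in c if k!='img'}, c.keys())
E
```

```text
pics
{'time_s': 0.0, 'joints': array([ 1.029,  0.313,  1.498, -0.   ,  1.331, -0.223]), 'dq': array([-0.001,  0.001,  0.001, -0.001,  0.   ,  0.001]), 'tau': array([ -0.   , -41.226, -25.975,  -0.   ,   0.004,  -0.   ]), 'eef_pos': array([164.417, 498.322, 230.73 ]), 'ee_rot': array([-0.   ,  0.159,  0.987, -0.001]), 'force': array([-0.315,  0.042,  0.541]), 'wrist_torque': array([-0.015,  0.022,  0.017]), 'grip_width': 0.9998352976372348}
top {'fx': 476.04732812794265, 'fy': 476.04732812794265, 'cx': 316.6453191663195, 'cy': 241.27184430332946, 'world_to_cam': array([[  -0.003,   -1.   ,   -0.017,  -55.989],
       [   0.983,   -0.006,    0.182, -666.461],
       [  -0.182,   -0.016,    0.983, -888.074],
       [   0.   ,    0.   ,    0.   ,    1.   ]])} dict_keys(['img', 'fx', 'fy', 'cx', 'cy', 'world_to_cam'])
side {'fx': 515.180225350211, 'fy': 515.180225350211, 'cx': 320.8731878586726, 'cy': 235.48184035769305, 'world_to_cam': array([[    0.922,    -0.388,     0.018,  -608.346],
       [    0.255,     0.639,     0.726,  -178.362],
       [   -0.293,    -0.664,     0.688, -1040.831],
       [    0.   ,     0.   ,     0.   ,     1.   ]])} dict_keys(['img', 'fx', 'fy', 'cx', 'cy', 'world_to_cam'])
```

View pics/top0.png

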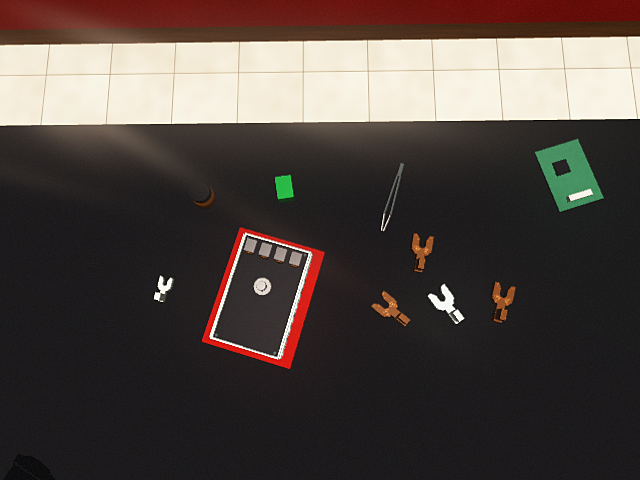

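View pics/side0.png

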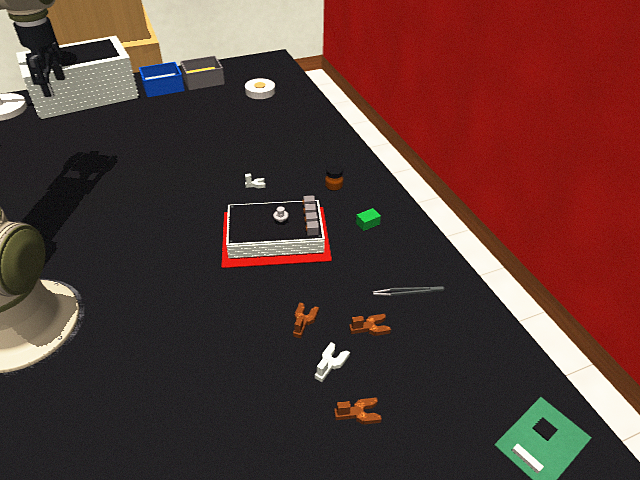

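Top view: white clips at (446,303), the larger, and (163,289), the small one. Brown look-alikes at (421,252), (391,308) and (503,300). Rod and cap at (262,286), with the instrument tilted. The white one at (446,303) fits: aluminium, and about 1.6× the other's length. I'll measure it and confirm with a crop.

```bash
python3 - <<'E'
from h import *
np.set_printoptions(precision=1,suppress=True)
c=cap('top');s=cap('side')
def mask(im,x0,y0,x1,y1):
    h=cv2.cvtColor(im,cv2.COLOR_BGR2HSV);m=((h[...,2]>110)&(h[...,1]<70)).astype('uint8')*255
    k=np.zeros_like(m);k[y0:y1,x0:x1]=m[y0:y1,x0:x1];return k
for nm,box in [('big',(420,275,475,330)),('small',(145,265,180,310))]:
    m=mask(c['img'],*box)
    ys,xs=np.nonzero(m);P=np.array([onz(c,u,v,12)[:2] for u,v in zip(xs,ys)])
    r=cv2.minAreaRect(P.astype('float32'));print(nm,r,P.mean(0),len(xs),xs.mean(),ys.mean());print(cv2.boxPoints(r))
# red mat / deck
h=cv2.cvtColor(c['img'],cv2.COLOR_BGR2HSV)
m=((h[...,2]>110)&(h[...,1]<70)).astype('uint8');k=np.zeros_like(m);k[225:370,200:330]=m[225:370,200:330]
ys,xs=np.nonzero(k);P=np.array([onz(c,u,v,50)[:2] for u,v in zip(xs,ys)]).astype('float32')
r=cv2.minAreaRect(P);print('deck',r);print(cv2.boxPoints(r))
# cap blob
for cc,box in ((c,(245,270,280,302)),(s,(268,203,292,225))):
    m=mask(cc['img'],*box);ys,xs=np.nonzero(m);print('cap px',xs.min(),xs.max(),ys.min(),ys.max(),xs.mean(),ys.mean())
    for z in(64,70,80,87):print(z,onz(cc,xs.mean(),ys.mean(),z))
a=cv2.resize(c['img'][225:375,195:335],None,fx=4,fy=4,interpolation=cv2.INTER_CUBIC)[:580,:400]
a=cv2.resize(c['img'][228:372,200:330],(390,432),interpolation=cv2.INTER_CUBIC)
b=cv2.resize(c['img'][270:335,415:480],(400,400),interpolation=cv2.INTER_CUBIC)
o=np.zeros((432,790,3),'uint8');o[:,:390]=a;o[:400,390:]=b
cv2.imwrite('pics/crop1.png',o)
E
```

```text
big ((541.009521484375, -323.6331481933594), (78.83101654052734, 43.29274368286133), 34.727210998535156) [ 545.1 -321.5] 481 446.05821205821206 303.2952182952183
[[ 496.3 -328.3]
 [ 520.9 -363.9]
 [ 585.7 -319. ]
 [ 561.1 -283.4]]
small ((576.9549560546875, 260.718017578125), (28.593141555786133, 50.66939163208008), 77.53282165527344) [579.2 261.9] 213 162.2488262910798 287.7793427230047
[[549.1 252.2]
 [598.6 241.3]
 [604.8 269.2]
 [555.3 280.1]]
deck ((562.1767578125, 50.324607849121094), (147.5252227783203, 220.0113983154297), 73.14398956298828)
[[435.5  11.6]
 [646.1 -52.2]
 [688.8  89. ]
 [478.3 152.8]]
cap px 253 270 278 294 261.7063829787234 286.0042553191489
64 [577.3  48.7  64. ]
70 [576.7  48.   70. ]
80 [575.8  46.6  80. ]
87 [575.2  45.7  87. ]
cap px 273 287 206 221 280.07586206896553 213.67586206896553
64 [578.8  55.6  64. ]
70 [576.7  49.   70. ]
80 [573.2  38.   80. ]
87 [570.8  30.3  87. ]
```

View pics/crop1.png

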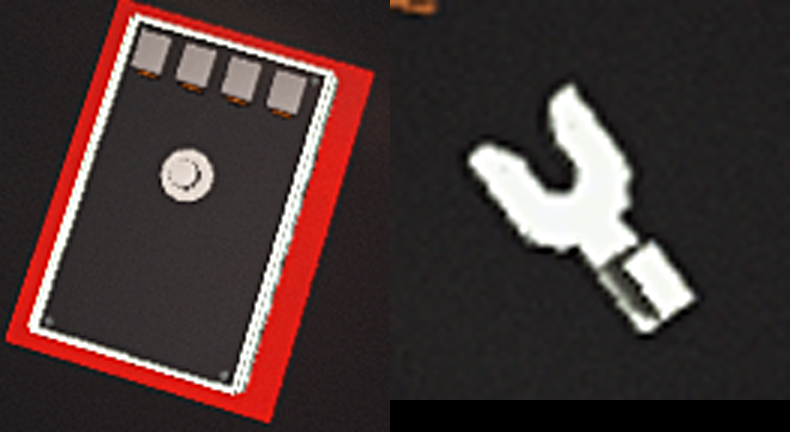

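The crop confirms it: one white, two-pronged large clip with its tab at lower right, heading about +35°, 78.8 × 43.3 mm measured against 78 × 42 given. Clip centre is (541,-324), so the tab is at about (520,-338). The instrument heading is about -17° and the rod is at about (576,48). The half-turn grasp keeps joint 6 mid-range, so the yaw change is -127°. Moving above the tab now.

Emit:
{"fn": "play_rows", "kwargs": {"plan": [[16,-38,-3.5,0,0,-0.101,1],[16,-38,-3.5,0,0,-0.101,1],[16,-38,-3.5,0,0,-0.101,1],[16,-38,-3.5,0,0,-0.101,1],[16,-38,-3.5,0,0,-0.101,1]]}}

```text
time_s: 0.62
eef_pos: [242.2, 308.1, 211.5]
ee_rot: [-0.0, 0.404, 0.915, 0.0]
force: [1.8, -0.6, 0.1]
grip_width: 0.998
```

Emit:
{"fn": "play_rows", "kwargs": {"plan": [[16,-38,-3.5,0,0,-0.101,1],[16,-38,-3.5,0,0,-0.101,1],[16,-38,-3.5,0,0,-0.101,1],[16,-38,-3.5,0,0,-0.101,1],[16,-38,-3.5,0,0,-0.101,1]]}}

```text
time_s: 1.03
eef_pos: [319.8, 115.4, 194.1]
ee_rot: [0.001, 0.629, 0.777, 0.001]
force: [1.5, -0.0, -0.2]
grip_width: 0.999
```

Emit:
{"fn": "play_rows", "kwargs": {"plan": [[16,-38,-3.5,0,0,-0.101,1],[16,-38,-3.5,0,0,-0.101,1],[16,-38,-3.5,0,0,-0.101,1],[16,-38,-3.5,0,0,-0.101,1],[16,-38,-3.5,0,0,-0.101,1]]}}

```text
time_s: 1.45
eef_pos: [397.6, -77.6, 177.3]
ee_rot: [0.002, 0.812, 0.584, 0.002]
force: [1.4, 0.3, 0.8]
grip_width: 1.002
```

Emit:
{"fn": "play_rows", "kwargs": {"plan": [[16,-38,-3.5,0,0,-0.101,1],[16,-38,-3.5,0,0,-0.101,1],[16,-38,-3.5,0,0,-0.101,1],[16,-38,-3.5,0,0,-0.101,1],[16,-38,-3.5,0,0,-0.101,1]]}}

```text
time_s: 1.87
eef_pos: [475.2, -269.9, 159.0]
ee_rot: [0.003, 0.937, 0.349, 0.001]
force: [1.2, 0.6, -0.1]
grip_width: 1.004
```

Emit:
{"fn": "play_rows", "kwargs": {"plan": [[20,-32,-3,0,0,-0.054,1],[20,-32,-3,0,0,-0.054,1],[0,0,0,0,0,0,1]]}}

```text
time_s: 2.12
eef_pos: [516.6, -343.2, 149.4]
ee_rot: [0.002, 0.957, 0.29, 0.0]
force: [0.0, 0.1, -0.5]
grip_width: 1.001
```

```bash
python3 - <<'E'
from h import *
np.set_printoptions(precision=3,suppress=True)
c=cap('wrist','w1.png');s=sense();print(s['eef_pos'],s['ee_rot'],c['fx'],c['cx'],c['cy']);print(c['world_to_cam'])
print(proj(c,[520.4,-338,38]),proj(c,[541,-323.6,12]))
E
```

```text
[ 515.694 -340.792  149.757] [0.001 0.957 0.291 0.   ] 383.2532853998047 321.74477302233345 244.07808174144495
[[   0.555   -0.832    0.006 -572.739]
 [   0.787    0.522   -0.328 -211.85 ]
 [   0.27     0.186    0.945 -378.493]
 [   0.       0.       0.       1.   ]]
[np.float64(317.86323843994506), np.float64(231.35051059130865)] [np.float64(317.12655409058465), np.float64(188.15767578098243)]
```

View pics/w1.png

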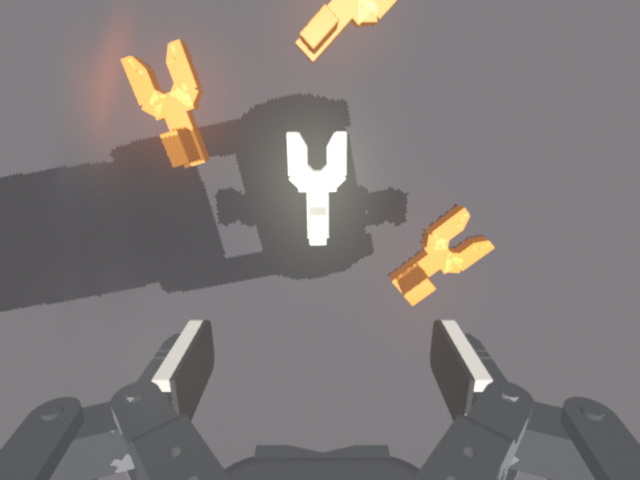

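Wrist view: the clip stands upright in the picture, with prong tips at (297,132) and (337,132) and its tab top around (318,228). Clear of the brown ones. I'll measure from here.

```bash
python3 - <<'E'
from h import *
np.set_printoptions(precision=1,suppress=True)
c=cap('wrist');im=c['img'];g=im.min(axis=2)
k=np.zeros_like(g);k[120:255,280:355]=g[120:255,280:355]>170
for v in range(126,250,5):
    xs=np.nonzero(k[v])[0]; print(v,(xs.min(),xs.max(),len(xs)) if len(xs) else '', g[v,317],end=' | ')
print()
L=onz(c,297,132,12);R=onz(c,337,132,12);m=(L+R)/2
n=onz(c,317.5,205,12)
print('tips',m, 'heading',np.degrees(np.arctan2(*(m-n)[[1,0]])),'perp',np.degrees(np.arctan2(*(R-L)[[1,0]])))
print('tabtop ctr',onz(c,318,228,38))
E
```

```text
126  105 | 131  107 | 136 (np.int64(290), np.int64(351), 31) 110 | 141 (np.int64(291), np.int64(351), 36) 112 | 146 (np.int64(291), np.int64(350), 40) 112 | 151 (np.int64(291), np.int64(350), 42) 115 | 156 (np.int64(291), np.int64(350), 42) 118 | 161 (np.int64(291), np.int64(350), 42) 119 | 166 (np.int64(291), np.int64(350), 44) 120 | 171 (np.int64(292), np.int64(350), 59) 213 | 176 (np.int64(292), np.int64(349), 58) 255 | 181 (np.int64(293), np.int64(348), 56) 255 | 186 (np.int64(298), np.int64(343), 46) 255 | 191 (np.int64(302), np.int64(340), 39) 255 | 196 (np.int64(310), np.int64(332), 23) 255 | 201 (np.int64(310), np.int64(332), 23) 255 | 206 (np.int64(310), np.int64(332), 23) 255 | 211 (np.int64(310), np.int64(332), 23) 224 | 216 (np.int64(310), np.int64(332), 23) 255 | 221 (np.int64(310), np.int64(332), 23) 255 | 226 (np.int64(310), np.int64(332), 23) 255 | 231 (np.int64(311), np.int64(332), 22) 255 | 236 (np.int64(311), np.int64(332), 22) 255 | 241 (np.int64(313), np.int64(330), 18) 255 | 246  149 | 
tips [ 572.8 -299.    12. ] heading 34.027203616009494 perp -56.15707158362135
tabtop ctr [ 521.3 -334.3   38. ]
```

```bash
python3 - <<'E'
from h import *
np.set_printoptions(precision=2,suppress=True)
c=cap('wrist');im=c['img'];g=im.min(axis=2)
k=np.zeros_like(g);k[120:255,280:360]=g[120:255,280:360]>170
v=np.arange(150,206);mid=[np.nonzero(k[i])[0][[0,-1]].mean() for i in v]
P=np.array([onz(c,a,b,12) for a,b in zip(mid,v)]);f=np.polyfit(P[:,0],P[:,1],1);th=np.arctan(f[0]);u=np.array([np.cos(th),np.sin(th)])
tipv=np.nonzero(k.any(1))[0].min();col=k[:,321];ev=np.nonzero(col)[0].min()
tip=onz(c,320.7,tipv-.5,12);end=onz(c,320.9,ev-.5,12)
print('th',np.degrees(th),tipv,ev,'tip-end (28):',np.linalg.norm(tip-end))
print('grip by tip',tip[:2]-64*u,'by end',end[:2]-36*u)
rows=np.nonzero(g[200:260,321]>200)[0]+200;print(rows.min(),rows.max());print('tab rear top',onz(c,321,rows.max(),38)[:2]+11*u,onz(c,321,rows.max(),0)[:2]+14*u)
s=sense();e=s['eef_pos'];q=s['ee_rot'];print(e,'yaw y',2*np.degrees(np.arctan2(q[2],q[1]))-90)
E
```

```text
th 33.6533524429097 133 171 tip-end (28): 26.52918281908672
grip by tip [ 520.2  -334.81] by end [ 521.57 -334.23]
200 245
tab rear top [ 520.7  -335.13] [ 512.23 -340.94]
[ 515.19 -337.94  151.26] yaw y -55.95858536350861
```

Emit:
{"fn": "play_rows", "kwargs": {"plan": [[5.5,3,-35,0,0,0,1],[0,0,-35,0,0,0,1],[0,0,-30,0,0,0,1],[0,0,0,0,0,0,1]]}}

```text
time_s: 2.6
eef_pos: [520.8, -330.7, 53.3]
ee_rot: [0.005, 0.955, 0.296, 0.002]
force: [-0.2, 0.5, -1.3]
grip_width: 0.999
```

Emit:
{"fn": "play_rows", "kwargs": {"plan": [[0,-3,-20,0,0,0,1],[0,0,-15,0,0,0,1],[0,0,0,0,0,0,1]]}}

```text
time_s: 2.85
eef_pos: [521.4, -331.5, 22.6]
ee_rot: [0.006, 0.955, 0.298, 0.003]
force: [0.4, -0.1, -0.6]
grip_width: 1.001
```

```bash
python3 - <<'E'
from h import *
s=sense();print(s['eef_pos'],s['ee_rot'],s['force'],s['dq'])
cap('wrist');s=sense();print(s['eef_pos'],s['ee_rot'],s['force'],s['dq'])
E
```

```text
[ 521.44920476 -331.46964345   22.58515585] [0.00602832 0.95466757 0.29759538 0.00323771] [ 0.40664862 -0.09341184 -0.62057322] [ 0.0069439  -0.05892043 -0.00761783 -0.00198829  0.04450223 -0.00747272]
[ 522.03640186 -331.92161981   24.11993778] [0.00691878 0.95464091 0.29765579 0.00372647] [0.21369217 0.44858359 0.46501102] [-3.68272932e-03 -2.27352657e-02 -3.05773679e-02  4.51992815e-05
  4.52024700e-03  3.05713875e-03]
```

```bash
cat >> h.py <<'E'
from scipy.spatial.transform import Rotation as Ro
def err(pos,yaw):
    s=sense();q=s['ee_rot'];R=Ro.from_quat([q[1],q[2],q[3],q[0]])
    a=np.radians((yaw+90)/2);D=Ro.from_quat([np.cos(a),np.sin(a),0,0])
    y=R.as_matrix()[:,1];z=R.as_matrix()[:,2]
    print('t%.2f'%s['time_s'],'pos',np.round(s['eef_pos'],1),'dpos',np.round(np.array(pos)-s['eef_pos'],1),'drot',np.round((D*R.inv()).as_rotvec(),4),'yaw %.2f'%np.degrees(np.arctan2(y[1],y[0])),'tilt',np.round(z[:2],4),'F',np.round(s['force'],1),'w %.3f'%s['grip_width'])
E
python3 - <<'E'
from h import *
err([520.8,-334.7,9],-56.2)
E
```

```text
t2.90 pos [ 522.  -331.9   24.1] dpos [ -1.2  -2.8 -15.1] drot [ 0.0111  0.0112 -0.0146] yaw -55.37 tilt [ 0.0112 -0.011 ] F [0.2 0.4 0.5] w 1.002
```

Emit:
{"fn": "play_rows", "kwargs": {"plan": [[-1,-3,-8,0.011,0.011,-0.015,1],[0,0,-7,0,0,0,1],[0,0,0,0,0,0,1]]}}

```text
time_s: 3.15
eef_pos: [522.7, -335.8, 13.9]
ee_rot: [0.002, 0.957, 0.29, 0.001]
force: [0.4, 0.4, -0.8]
grip_width: 0.999
```

```bash
python3 - <<'E'
from h import *
err([520.8,-334.7,9],-56.2)
E
```

```text
t3.15 pos [ 522.7 -335.8   13.9] dpos [-1.9  1.1 -4.9] drot [0.0039 0.0043 0.0006] yaw -56.23 tilt [ 0.0043 -0.0039] F [ 0.4  0.4 -0.8] w 0.999
```

Now close in, correct, and grip at 40 N.

Emit:
{"fn": "play_rows", "kwargs": {"plan": [[-2,1,-5,0.004,0.004,0,1],[0,0,0,0,0,0,0.3],[0,0,0,0,0,0,-0.3],[0,0,0,0,0,0,-1],[0,0,0,0,0,0,-1]], "grip_force": 50}}

```text
time_s: 3.57
eef_pos: [521.0, -335.3, 10.3]
ee_rot: [0.001, 0.957, 0.29, 0.001]
force: [-1.0, -0.4, 0.3]
grip_width: 0.454
```

Emit:
{"fn": "play_rows", "kwargs": {"plan": [[0,0,0,0,0,0,-1],[0,0,0,0,0,0,-1],[0,0,0,0,0,0,-1],[0,0,0,0,0,0,-1]]}}

```text
time_s: 3.9
eef_pos: [521.2, -335.5, 10.8]
ee_rot: [0.001, 0.957, 0.29, 0.001]
force: [0.9, -0.3, -0.5]
grip_width: 0.145
```

```bash
python3 - <<'E'
from h import *
err([520.8,-334.7,9],-56.2)
cap('wrist','w2.png')
E
```

```text
t3.90 pos [ 521.2 -335.5   10.8] dpos [-0.4  0.8 -1.8] drot [0.0019 0.0023 0.0006] yaw -56.23 tilt [ 0.0023 -0.0019] F [ 0.9 -0.3 -0.5] w 0.145
```

View pics/w2.png

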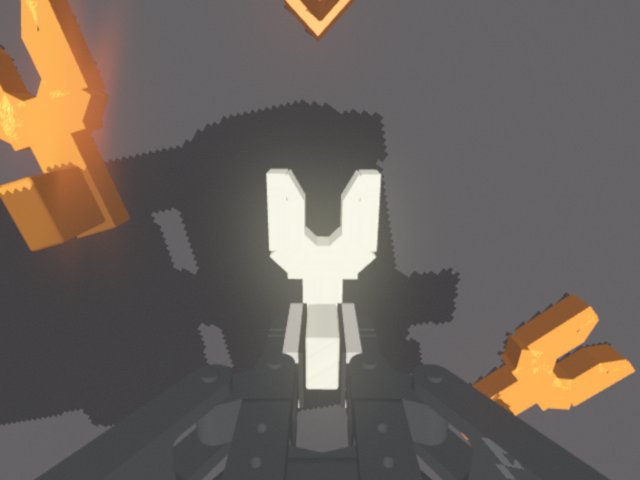

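Grasp good: tab between the pads, prong tips near (280,170) and (367,170), opening 12.3 mm. Lift and carry to the -x side of the rod.

Emit:
{"fn": "play_rows", "kwargs": {"plan": [[0,0,15,0,0,0,-1],[0,0,30,0,0,0,-1],[0,0,30,0,0,0,-1],[-2,20,20,0,0,-0.04,-1],[-4,35,10,0,0,-0.08,-1]]}}

```text
time_s: 4.37
eef_pos: [512.6, -282.0, 115.0]
ee_rot: [-0.002, 0.973, 0.229, -0.001]
force: [1.2, 0.9, -0.9]
grip_width: 0.148
```

Emit:
{"fn": "play_rows", "kwargs": {"plan": [[-4,38,0,0,0,-0.08,-1],[-4,38,0,0,0,-0.08,-1],[-4,38,0,0,0,-0.08,-1],[-4,38,0,0,0,-0.08,-1],[-4,38,0,0,0,-0.08,-1]]}}

```text
time_s: 4.78
eef_pos: [490.9, -86.7, 118.4]
ee_rot: [0.001, 1.0, 0.019, 0.002]
force: [1.1, -0.4, -0.8]
grip_width: 0.145
```

Emit:
{"fn": "play_rows", "kwargs": {"plan": [[-4,38,0,0,0,-0.08,-1],[-4,38,0,0,0,-0.08,-1],[-4,38,0,0,0,-0.08,-1],[-4,25,0,0,0,-0.08,-1],[0,0,0,0,0,0,-1]]}}

```text
time_s: 5.2
eef_pos: [470.6, 64.4, 118.5]
ee_rot: [0.0, 0.989, -0.149, 0.001]
force: [0.3, -0.7, -1.4]
grip_width: 0.148
```

```bash
python3 - <<'E'
from h import *
err([479,77.7,105],-106.9)
c=cap('wrist','w3.png');print(proj(c,[576.5,48,87]),proj(c,[576.5,48,66]))
cap('top','t3.png')
E
```

```text
t5.20 pos [470.6  64.4 118.5] dpos [  8.4  13.3 -13.5] drot [0.0007 0.002  0.0044] yaw -107.15 tilt [ 0.002  -0.0007] F [ 0.3 -0.7 -1.4] w 0.148
[np.float64(284.2029562148597), np.float64(55.4968501921619)] [np.float64(288.3359470264179), np.float64(61.93666415271085)]
```

View pics/w3.png

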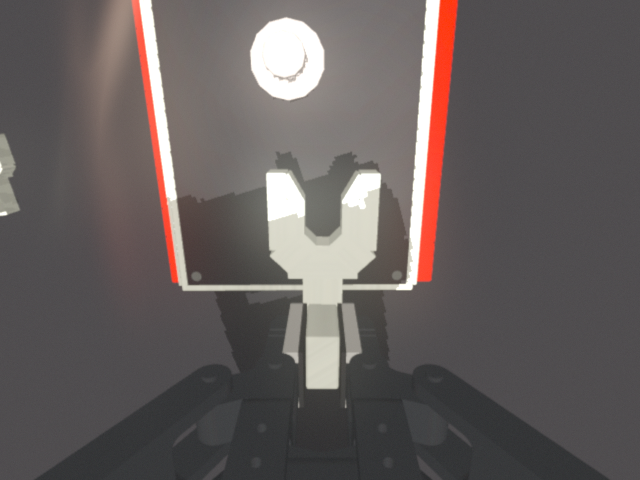

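Wrist view: the cap disc is at (287,59), 1–3 px from the prediction. The clip axis is at column 323 and the instrument's front edge is level at row 287, so the heading agrees. I'll measure the seat and rod in this one view.

```bash
cat > m.py <<'E'
from h import *
np.set_printoptions(precision=2,suppress=True)
def look(u0=-16.9,rz=65.5):
    c=cap('wrist');g=c['img'].min(axis=2);s=sense();e=s['eef_pos']
    zt=e[2]-10.8+12
    # cap
    k=(g[:120]>150).astype('uint8');n,l,st,ce=cv2.connectedComponentsWithStats(k)
    i=min((i for i in range(1,n) if 1500<st[i,4]<9000 and st[i,2]<120),key=lambda i:abs(ce[i,0]-300))
    cn=cv2.findContours((l==i).astype('uint8'),0,1)[0][0];el=cv2.fitEllipse(cv2.convexHull(cn))
    rod=onz(c,*el[0],rz)
    w=[onz(c,el[0][0]+d*el[1][0]/2,el[0][1],rz) for d in(-1,1)]
    print('ellipse',el,'dia(34?)',np.linalg.norm(w[1]-w[0]))
    a=np.radians(u0);u=np.array([np.cos(a),np.sin(a)]);v=np.array([-u[1],u[0]])
    # clip inner edges of slot: dark gap rows 195..230 around col 323
    L=[];
    for r in range(208,232,2):
        row=g[r].astype(int);j=323
        while row[j]<100:j-=1
        q=323
        while row[q]<100:q+=1
        L.append(((j+q)/2,q-j))
    L=np.array(L);gc=L[:,0].mean();print('gap centre col',L[:,0],L[:,1])
    r=225
    while g[r,int(gc)]<100:r+=1
    end=onz(c,gc,r,zt);print('end row',r)
    # tip
    seat=end[:2]+6*u; d=rod[:2]-seat
    print('tcp',e,'seat',seat,'rod',rod[:2],'along %.2f lateral %.2f'%(d@u,d@v),'seat from tcp along %.2f lat %.2f'%((seat-e[:2])@u,(seat-e[:2])@v))
if __name__=='__main__': look()
E
python3 m.py
```

```text
ellipse ((282.2074279785156, 63.09120178222656), (75.04277038574219, 82.35369110107422), 167.82521057128906) dia(34?) 34.795199399944075
gap centre col [323. 323. 323. 323. 323. 323. 323. 323. 323. 323. 323. 323.] [0. 0. 0. 0. 0. 0. 0. 0. 0. 0. 0. 0.]
end row 225
tcp [471.92  60.34 118.59] seat [518.64  46.73] rod [578.11  48.15] along 56.48 lateral 18.64 seat from tcp along 48.66 lat 0.56
```

Emit:
{"fn": "play_rows", "kwargs": {"plan": [[5.5,18,-20,0,0,0.004,-1],[0,0,-16,0,0,0,-1],[0,0,0,0,0,0,-1],[0,0,0,0,0,0,-1]]}}

```text
time_s: 5.68
eef_pos: [479.8, 74.0, 82.3]
ee_rot: [0.001, 0.989, -0.147, 0.003]
force: [0.1, -0.5, -0.1]
grip_width: 0.144
```

```bash
sed -i 's/<100/<135/g' m.py; python3 - <<'E'
from m import *
err([0,0,0],-106.9)
look();look();c=cap('wrist','w4.png')
err([0,0,0],-106.9)
E
```

```text
t5.68 pos [479.8  74.   82.3] dpos [-479.8  -74.   -82.3] drot [0.   0.01 0.  ] yaw -106.94 tilt [ 0.01 -0.  ] F [ 0.1 -0.5 -0.1] w 0.144
ellipse ((311.8616027832031, 63.282569885253906), (90.86468505859375, 98.80393981933594), 177.1004180908203) dia(34?) 34.390719017465216
gap centre col [323.5 323.5 323.5 323.5 323.5 323.  323.  323.  322.5 323.  323.  323. ] [39. 39. 39. 39. 39. 40. 40. 40. 39. 40. 40. 40.]
end row 246
tcp [479.75  73.83  82.38] seat [518.68  61.79] rod [578.2   48.11] along 60.92 lateral 4.22 seat from tcp along 40.75 lat -0.21
ellipse ((311.55096435546875, 63.130435943603516), (90.11641693115234, 99.17233276367188), 176.54954528808594) dia(34?) 34.1147823503687
gap centre col [323.5 323.5 323.5 323.5 323.5 323.  323.  323.  322.5 323.  322.5 322.5] [39. 39. 39. 39. 39. 40. 40. 40. 39. 40. 39. 39.]
end row 246
tcp [479.91  73.99  82.77] seat [518.72  61.65] rod [578.2   48.05] along 60.86 lateral 4.28 seat from tcp along 40.72 lat -0.53
t5.83 pos [480.   74.2  83. ] dpos [-480.   -74.2  -83. ] drot [0.   0.01 0.  ] yaw -106.95 tilt [ 0.01 -0.  ] F [-0.8  0.1 -0.7] w 0.144
```

View pics/w4.png

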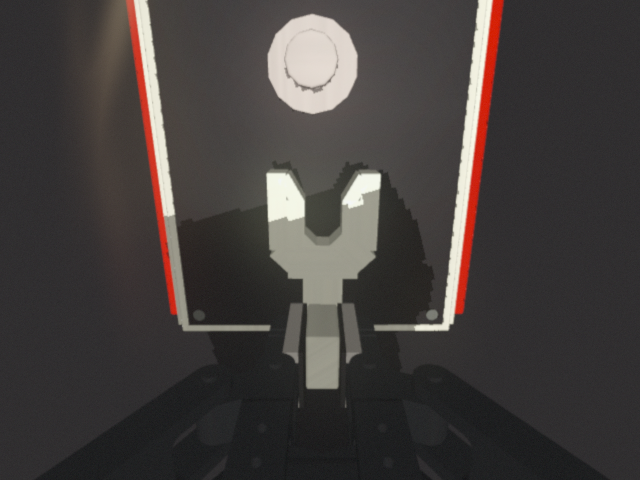

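Cap at (312,63), slot axis at column 323: lateral offset 4.2 mm. Correcting that and the 0.01 rad tilt, then lowering.

Emit:
{"fn": "play_rows", "kwargs": {"plan": [[1,4,-8,0,0.01,0,-1],[0,0,-8,0,0,0,-1],[0,0,0,0,0,0,-1],[0,0,0,0,0,0,-1]]}}

```text
time_s: 6.17
eef_pos: [482.1, 77.6, 67.1]
ee_rot: [0.002, 0.989, -0.148, -0.0]
force: [0.6, -0.7, -0.6]
grip_width: 0.151
```

```bash
python3 - <<'E'
from m import *
look();look()
err([0,0,62],-106.9)
E
```

```text
ellipse ((322.9742736816406, 60.59354782104492), (100.90829467773438, 110.4378662109375), 179.4276123046875) dia(34?) 34.336990717387906
gap centre col [323.5 323.5 323.  323.  323.  323.  323.  323.  323.  323.  323.  323. ] [39. 39. 40. 40. 40. 40. 40. 40. 40. 40. 40. 40.]
end row 246
tcp [481.96  77.6   67.06] seat [520.99  65.42] rod [578.28  47.99] along 59.88 lateral -0.02 seat from tcp along 40.89 lat -0.31
ellipse ((322.8571472167969, 60.15428161621094), (100.81266784667969, 110.7052001953125), 0.2475593239068985) dia(34?) 34.27130819975486
gap centre col [323.5 323.5 323.  323.  323.  323.  323.  323.  323.  323.  323.  323. ] [39. 39. 40. 40. 40. 40. 40. 40. 40. 40. 40. 40.]
end row 246
tcp [482.    77.62  67.24] seat [520.93  65.4 ] rod [578.26  48.  ] along 59.91 lateral 0.01 seat from tcp along 40.80 lat -0.37
t6.27 pos [482.   77.6  67.2] dpos [-482.   -77.6   -5.2] drot [ 0. -0.  0.] yaw -107.01 tilt [-0. -0.] F [ 0.1  0.3 -1.4] w 0.146
```

Emit:
{"fn": "play_rows", "kwargs": {"plan": [[0,0,-4,0,0,0,-1],[0,0,0,0,0,0,-1],[0,0,0,0,0,0,-1]]}}

```text
time_s: 6.52
eef_pos: [482.2, 77.6, 63.3]
ee_rot: [0.002, 0.989, -0.148, 0.0]
force: [0.6, 0.3, -0.3]
grip_width: 0.146
```

Emit:
{"fn": "play_rows", "kwargs": {"plan": [[0,0,-1,0,0,0,-1],[0,0,0,0,0,0,-1]]}}

```text
time_s: 6.68
eef_pos: [482.2, 77.6, 62.2]
ee_rot: [0.002, 0.989, -0.148, 0.0]
force: [0.4, -0.0, -1.3]
grip_width: 0.145
```

Emit:
{"fn": "play_rows", "kwargs": {"plan": [[0,0,-1,0,0,0,-1],[0,0,0,0,0,0,-1]]}}

```text
time_s: 6.85
eef_pos: [482.3, 77.6, 61.2]
ee_rot: [0.002, 0.989, -0.148, 0.0]
force: [0.2, -0.3, -1.2]
grip_width: 0.145
```

Emit:
{"fn": "play_rows", "kwargs": {"plan": [[0,0,-0.5,0,0,0,-1],[0,0,0,0,0,0,-1]]}}

```text
time_s: 7.02
eef_pos: [482.4, 77.6, 60.8]
ee_rot: [0.002, 0.989, -0.148, 0.001]
force: [-0.9, -0.5, -1.3]
grip_width: 0.147
```

Emit:
{"fn": "play_rows", "kwargs": {"plan": [[0,0,-0.5,0,0,0,-1],[0,0,0,0,0,0,-1]]}}

```text
time_s: 7.18
eef_pos: [482.5, 77.6, 60.8]
ee_rot: [0.002, 0.989, -0.148, 0.001]
force: [-0.7, 0.1, -0.4]
grip_width: 0.147
```

Emit:
{"fn": "play_rows", "kwargs": {"plan": [[0,0,-0.5,0,0,0,-1],[0,0,0,0,0,0,-1]]}}

```text
time_s: 7.35
eef_pos: [482.6, 77.6, 60.8]
ee_rot: [0.002, 0.989, -0.148, 0.001]
force: [0.6, -0.7, -0.3]
grip_width: 0.143
```

Deck contact at TCP z 60.8, matching the 10.8 grasp height plus 50. Sliding forward along the instrument's x.

Emit:
{"fn": "play_rows", "kwargs": {"plan": [[7.7,-2.3,0,0,0,0,-1],[7.7,-2.3,0,0,0,0,-1],[0,0,0,0,0,0,-1]]}}

```text
time_s: 7.6
eef_pos: [499.4, 72.7, 60.8]
ee_rot: [0.002, 0.989, -0.148, 0.001]
force: [0.6, 0.1, -0.2]
grip_width: 0.145
```

Emit:
{"fn": "play_rows", "kwargs": {"plan": [[2.9,-0.9,0,0,0,0,-1],[2.9,-0.9,0,0,0,0,-1],[2.9,-0.9,0,0,0,0,-1]]}}

```text
time_s: 7.85
eef_pos: [508.7, 69.8, 60.7]
ee_rot: [0.002, 0.989, -0.148, 0.001]
force: [-2.4, 1.3, 2.3]
grip_width: 0.148
```

```bash
python3 - <<'E'
from m import *
err([0,0,60.8],-106.9)
u=np.array([.957,-.291]);d=np.array([578.3,48.0])-sense()['eef_pos'][:2];print('rod from tcp along',d@u,'lat',d@[.291,.957])
E
```

```text
t7.85 pos [508.7  69.8  60.7] dpos [-508.7  -69.8    0.1] drot [0. 0. 0.] yaw -106.99 tilt [ 0. -0.] F [-2.4  1.3  2.3] w 0.148
rod from tcp along 72.97243896064768 lat -0.6194428000749994
```

Emit:
{"fn": "play_rows", "kwargs": {"plan": [[2.9,-0.9,0,0,0,0,-1],[2.9,-0.9,0,0,0,0,-1]]}}

```text
time_s: 8.02
eef_pos: [515.1, 67.8, 60.8]
ee_rot: [0.002, 0.989, -0.148, 0.001]
force: [-1.8, 0.7, 2.9]
grip_width: 0.148
```

Emit:
{"fn": "play_rows", "kwargs": {"plan": [[2.9,-0.9,0,0,0,0,-1],[2.9,-0.9,0,0,0,0,-1]]}}

```text
time_s: 8.18
eef_pos: [519.5, 66.5, 60.6]
ee_rot: [0.001, 0.989, -0.148, -0.002]
force: [-17.8, 6.3, 16.3]
grip_width: 0.146
```

Emit:
{"fn": "play_rows", "kwargs": {"plan": [[2.9,-0.9,0,0,0,0,-1],[2.9,-0.9,0,0,0,0,-1]]}}

```text
time_s: 8.35
eef_pos: [519.9, 66.4, 60.6]
ee_rot: [0.001, 0.989, -0.147, -0.011]
force: [-18.4, 4.2, 17.9]
grip_width: 0.148
```

```bash
python3 - <<'E'
from m import *
err([0,0,60.8],-106.9)
print(sense()['wrist_torque'])
c=cap('wrist');d=cap('side')
a=c['img'][60:420,160:480]
b=cv2.resize(d['img'][185:265,225:325],(450,360),interpolation=cv2.INTER_CUBIC)
cv2.imwrite('pics/w5.png',np.hstack([a,b]))
err([0,0,60.8],-106.9)
E
```

```text
t8.35 pos [519.9  66.4  60.6] dpos [-519.9  -66.4    0.2] drot [-0.   -0.02  0.  ] yaw -106.95 tilt [-0.02  0.  ] F [-18.4   4.2  17.9] w 0.148
[ 0.79  3.21 -0.02]
t8.45 pos [520.1  66.4  60.6] dpos [-520.1  -66.4    0.2] drot [-0.   -0.02  0.  ] yaw -106.95 tilt [-0.02  0.  ] F [-17.4   3.9  16.9] w 0.145
```

View pics/w5.png

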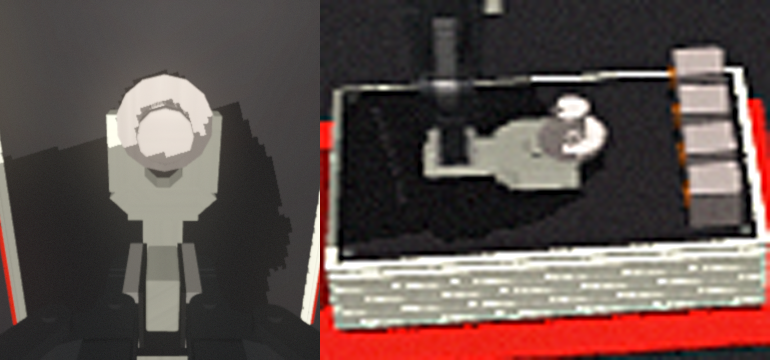

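The clip is entering under the cap, lateral looks centred. The tool has pitched 0.02 rad nose-down and presses the deck with about 17 N. Relieving that before pushing on.

Emit:
{"fn": "play_rows", "kwargs": {"plan": [[0,0,0.3,0,-0.02,0,-1],[0,0,0,0,0,0,-1]]}}

```text
time_s: 8.62
eef_pos: [519.6, 66.5, 60.8]
ee_rot: [-0.0, 0.989, -0.147, -0.001]
force: [-0.2, 0.7, 0.6]
grip_width: 0.146
```

```bash
python3 - <<'E'
from m import *
err([0,0,60.8],-106.9)
E
```

```text
t8.62 pos [519.6  66.5  60.8] dpos [-519.6  -66.5   -0. ] drot [-0. -0.  0.] yaw -106.92 tilt [-0.  0.] F [-0.2  0.7  0.6] w 0.146
```

Emit:
{"fn": "play_rows", "kwargs": {"plan": [[1.9,-0.6,0.3,-0.001,-0.004,0,-1]]}}

```text
time_s: 8.7
eef_pos: [519.9, 66.4, 60.7]
ee_rot: [-0.0, 0.989, -0.147, -0.001]
force: [-14.8, 4.8, 8.7]
grip_width: 0.147
```

Emit:
{"fn": "play_rows", "kwargs": {"plan": [[1.9,-0.6,0.3,-0.001,-0.004,0,-1]]}}

```text
time_s: 8.78
eef_pos: [519.9, 66.4, 60.6]
ee_rot: [-0.0, 0.989, -0.147, -0.002]
force: [-12.3, 4.5, 11.2]
grip_width: 0.142
```

```bash
python3 - <<'E'
from m import *
err([0,0,60.8],-106.9)
E
```

```text
t8.78 pos [519.9  66.4  60.6] dpos [-519.9  -66.4    0.2] drot [-0. -0.  0.] yaw -106.92 tilt [-0.  0.] F [-12.3   4.5  11.2] w 0.142
```

Emit:
{"fn": "play_rows", "kwargs": {"plan": [[2.1,-0.6,1.2,-0.001,-0.004,0,-1]]}}

```text
time_s: 8.87
eef_pos: [519.9, 66.4, 61.0]
ee_rot: [-0.0, 0.989, -0.147, -0.004]
force: [-9.2, 3.2, -1.4]
grip_width: 0.146
```

Emit:
{"fn": "play_rows", "kwargs": {"plan": [[2.1,-0.6,1.2,-0.001,-0.004,0,-1]]}}

```text
time_s: 8.95
eef_pos: [519.9, 66.4, 61.2]
ee_rot: [-0.0, 0.989, -0.147, -0.005]
force: [-8.0, 3.2, -0.7]
grip_width: 0.148
```

```bash
python3 - <<'E'
from m import *
err([0,0,60.8],-106.9)
E
```

```text
t8.95 pos [519.9  66.4  61.2] dpos [-519.9  -66.4   -0.4] drot [-0.   -0.01  0.  ] yaw -106.91 tilt [-0.01  0.  ] F [-8.   3.2 -0.7] w 0.148
```

Emit:
{"fn": "play_rows", "kwargs": {"plan": [[3.4,-1.0,0.6,-0.002,-0.007,0,-1]]}}

```text
time_s: 9.03
eef_pos: [520.8, 66.0, 60.7]
ee_rot: [0.0, 0.989, -0.147, -0.005]
force: [-16.1, 4.7, 11.1]
grip_width: 0.145
```

Emit:
{"fn": "play_rows", "kwargs": {"plan": [[3.4,-1.0,0.8,-0.002,-0.007,0,-1]]}}

```text
time_s: 9.12
eef_pos: [521.4, 65.9, 60.6]
ee_rot: [0.001, 0.989, -0.147, -0.006]
force: [-16.1, 4.4, 10.5]
grip_width: 0.146
```

```bash
python3 - <<'E'
from m import *
err([0,0,60.8],-106.9)
E
```

```text
t9.12 pos [521.4  65.9  60.6] dpos [-521.4  -65.9    0.2] drot [-0.   -0.01 -0.  ] yaw -106.90 tilt [-0.01  0.  ] F [-16.1   4.4  10.5] w 0.146
```

Emit:
{"fn": "play_rows", "kwargs": {"plan": [[3.6,-1.1,1.7,-0.002,-0.01,0,-1]]}}

```text
time_s: 9.2
eef_pos: [522.3, 65.5, 61.1]
ee_rot: [0.001, 0.989, -0.147, -0.005]
force: [-9.4, 3.4, -0.7]
grip_width: 0.147
```

Emit:
{"fn": "play_rows", "kwargs": {"plan": [[3.6,-1.1,1.5,-0.002,-0.008,0,-1]]}}

```text
time_s: 9.28
eef_pos: [523.3, 65.1, 61.3]
ee_rot: [0.001, 0.989, -0.147, -0.005]
force: [-10.8, 4.0, -1.0]
grip_width: 0.142
```

```bash
python3 - <<'E'
from m import *
err([0,0,60.8],-106.9)
E
```

```text
t9.28 pos [523.3  65.1  61.3] dpos [-523.3  -65.1   -0.5] drot [ 0.   -0.01 -0.  ] yaw -106.87 tilt [-0.01 -0.  ] F [-10.8   4.   -1. ] w 0.142
```

Emit:
{"fn": "play_rows", "kwargs": {"plan": [[3.6,-1.1,1.1,-0.002,-0.008,0,-1],[3.6,-1.1,1.2,-0.002,-0.008,0,-1]]}}

```text
time_s: 9.45
eef_pos: [526.0, 64.1, 61.0]
ee_rot: [0.002, 0.989, -0.147, -0.004]
force: [-7.9, 2.7, -0.5]
grip_width: 0.147
```

Emit:
{"fn": "play_rows", "kwargs": {"plan": [[3.6,-1.1,1.2,-0.002,-0.008,0,-1],[3.6,-1.1,1.2,-0.002,-0.008,0,-1]]}}

```text
time_s: 9.62
eef_pos: [529.1, 63.0, 60.8]
ee_rot: [0.003, 0.989, -0.146, -0.002]
force: [-9.3, 2.9, 1.1]
grip_width: 0.145
```

```bash
python3 - <<'E'
from m import *
err([0,0,60.8],-106.9)
E
```

```text
t9.62 pos [529.1  63.   60.8] dpos [-529.1  -63.    -0. ] drot [ 0.   -0.01 -0.  ] yaw -106.85 tilt [-0.01 -0.  ] F [-9.3  2.9  1.1] w 0.145
```

Emit:
{"fn": "play_rows", "kwargs": {"plan": [[3.6,-1.1,1.2,-0.002,-0.008,0,-1],[3.6,-1.1,1.2,-0.002,-0.008,0,-1]]}}

```text
time_s: 9.78
eef_pos: [532.3, 61.9, 60.8]
ee_rot: [0.003, 0.989, -0.146, -0.001]
force: [-9.3, 3.5, 0.7]
grip_width: 0.145
```

Emit:
{"fn": "play_rows", "kwargs": {"plan": [[3.6,-1.1,1.2,-0.002,-0.006,0,-1]]}}

```text
time_s: 9.87
eef_pos: [533.8, 61.4, 60.8]
ee_rot: [0.004, 0.989, -0.146, -0.001]
force: [-9.2, 3.5, 0.9]
grip_width: 0.142
```

```bash
python3 - <<'E'
from m import *
np.set_printoptions(precision=4)
s=sense();u=np.array([.957,-.291]);v=np.array([.291,.957]);d=np.array([578.3,48])-s['eef_pos'][:2];f=s['force'];print('along',d@u,'lat',d@v,'Fu',f[:2]@u,'Fv',f[:2]@v,f[2],s['wrist_torque'],s['ee_rot'],s['eef_pos'])
E
```

```text
along 46.46385369952907 lat 0.16022932516049515 Fu -9.842246143737045 Fv 0.6784580381503251 0.8883991868605577 [ 0.4905  1.5177 -0.0018] [ 0.0037  0.9892 -0.1463 -0.0009] [533.811   61.3606  60.7847]
```

Emit:
{"fn": "play_rows", "kwargs": {"plan": [[3.5,-0.6,1.2,0.002,-0.006,0,-1]]}}

```text
time_s: 9.95
eef_pos: [535.3, 61.2, 60.8]
ee_rot: [0.002, 0.989, -0.146, -0.001]
force: [-9.5, 1.6, 0.4]
grip_width: 0.144
```

Emit:
{"fn": "play_rows", "kwargs": {"plan": [[3.4,-0.7,1.2,0.002,-0.006,0,-1]]}}

```text
time_s: 10.03
eef_pos: [536.5, 61.0, 60.8]
ee_rot: [0.001, 0.989, -0.146, -0.002]
force: [-9.6, 2.3, 0.7]
grip_width: 0.141
```

Emit:
{"fn": "play_rows", "kwargs": {"plan": [[2.9,-0.9,1.0,0,-0.005,0,-1]]}}

```text
time_s: 10.12
eef_pos: [537.3, 60.7, 60.7]
ee_rot: [0.0, 0.989, -0.146, -0.003]
force: [-11.1, 4.0, 5.4]
grip_width: 0.149
```

Emit:
{"fn": "play_rows", "kwargs": {"plan": [[2.9,-0.9,1.0,0,-0.005,0,-1]]}}

```text
time_s: 10.2
eef_pos: [538.0, 60.4, 60.7]
ee_rot: [-0.0, 0.989, -0.146, -0.004]
force: [-10.6, 3.5, 3.4]
grip_width: 0.149
```

Emit:
{"fn": "play_rows", "kwargs": {"plan": [[2.9,-0.9,1.2,0,-0.008,0,-1]]}}

```text
time_s: 10.28
eef_pos: [538.7, 60.2, 60.8]
ee_rot: [-0.001, 0.989, -0.146, -0.004]
force: [-12.2, 4.2, 2.6]
grip_width: 0.146
```

Emit:
{"fn": "play_rows", "kwargs": {"plan": [[2.9,-0.9,1.2,0,-0.008,0,-1]]}}

```text
time_s: 10.37
eef_pos: [538.7, 60.1, 60.7]
ee_rot: [-0.002, 0.989, -0.146, -0.005]
force: [-14.8, 4.9, 5.1]
grip_width: 0.144
```

Stopped at 41.4 mm from the rod, where the seat was measured to be (40.8–42). Sliding took about 10 N, so the lean should be about 18 N total. Ramping.

Emit:
{"fn": "play_rows", "kwargs": {"plan": [[3.3,-1.0,1.5,-0.002,-0.009,0,-1]]}}

```text
time_s: 10.45
eef_pos: [538.8, 60.1, 60.8]
ee_rot: [-0.002, 0.989, -0.146, -0.005]
force: [-15.7, 5.4, 1.9]
grip_width: 0.145
```

Emit:
{"fn": "play_rows", "kwargs": {"plan": [[3.5,-1.1,1.7,-0.002,-0.009,0,-1]]}}

```text
time_s: 10.53
eef_pos: [538.8, 60.1, 60.8]
ee_rot: [-0.002, 0.989, -0.146, -0.006]
force: [-14.1, 5.1, -0.4]
grip_width: 0.141
```

Emit:
{"fn": "play_rows", "kwargs": {"plan": [[4.0,-1.2,1.4,-0.002,-0.009,0,-1]]}}

```text
time_s: 10.62
eef_pos: [538.8, 60.1, 60.7]
ee_rot: [-0.002, 0.989, -0.145, -0.007]
force: [-19.9, 5.3, 9.0]
grip_width: 0.144
```

Emit:
{"fn": "play_rows", "kwargs": {"plan": [[4.1,-1.25,1.5,-0.002,-0.009,0,-1]]}}

```text
time_s: 10.7
eef_pos: [538.8, 60.1, 60.7]
ee_rot: [-0.001, 0.989, -0.145, -0.009]
force: [-19.6, 5.4, 6.8]
grip_width: 0.146
```

Emit:
{"fn": "play_rows", "kwargs": {"plan": [[3.8,-1.15,1.6,-0.002,-0.009,0,-1],[3.8,-1.15,1.6,-0.002,-0.009,0,-1]]}}

```text
time_s: 10.87
eef_pos: [538.8, 60.1, 60.7]
ee_rot: [-0.001, 0.989, -0.145, -0.011]
force: [-16.0, 5.7, 2.5]
grip_width: 0.148
```

Emit:
{"fn": "play_rows", "kwargs": {"plan": [[3.8,-1.15,1.6,-0.002,-0.009,0,-1],[3.8,-1.15,1.6,-0.002,-0.009,0,-1]]}}

```text
time_s: 11.03
eef_pos: [538.8, 60.1, 60.7]
ee_rot: [-0.001, 0.989, -0.145, -0.014]
force: [-15.8, 5.3, 4.2]
grip_width: 0.147
```

Emit:
{"fn": "play_rows", "kwargs": {"plan": [[4.0,-1.2,1.6,-0.002,-0.009,0,-1],[4.0,-1.2,1.6,-0.002,-0.009,0,-1]]}}

```text
time_s: 11.2
eef_pos: [538.8, 60.1, 60.8]
ee_rot: [-0.001, 0.989, -0.144, -0.016]
force: [-16.3, 6.5, 4.6]
grip_width: 0.141
```

Emit:
{"fn": "play_rows", "kwargs": {"plan": [[0,0,0.2,0,-0.01,0,-1],[0,0,0,0,-0.01,0,-1]]}}

```text
time_s: 11.37
eef_pos: [538.5, 60.3, 60.7]
ee_rot: [-0.002, 0.99, -0.144, -0.008]
force: [-3.1, 0.0, 5.3]
grip_width: 0.151
```

```bash
python3 - <<'E'
from m import *
err([538.8,60.1,60.8],-106.9)
E
```

```text
t11.37 pos [538.5  60.3  60.7] dpos [ 0.3 -0.2  0.1] drot [-0.01 -0.01 -0.01] yaw -106.55 tilt [-0.01  0.01] F [-3.1  0.   5.3] w 0.151
```

Home and leaned on. Now release and rise.

Emit:
{"fn": "play_rows", "kwargs": {"plan": [[0,0,0.3,-0.003,-0.008,0,-1],[0,0,0,0,0,0,-0.4],[0,0,0,0,0,0,0],[0,0,0,0,0,0,0.2],[0,0,0,0,0,0,0.2]]}}

```text
time_s: 11.78
eef_pos: [539.6, 59.8, 60.6]
ee_rot: [-0.001, 0.99, -0.144, -0.002]
force: [-0.4, -0.6, -0.0]
grip_width: 0.599
```

Emit:
{"fn": "play_rows", "kwargs": {"plan": [[0,0,0,0,0,0,0.2],[0,0,5,0,0,0,0.2],[0,0,15,0,0,0,0.2],[0,0,30,0,0,0,0.2],[-10,3,30,0,0,0,0.2]]}}

```text
time_s: 12.2
eef_pos: [527.7, 62.3, 138.4]
ee_rot: [-0.001, 0.989, -0.145, -0.007]
force: [0.2, -0.4, 1.0]
grip_width: 0.598
```

Emit:
{"fn": "play_rows", "kwargs": {"plan": [[-25,8,20,0,0,0,0.2],[-25,8,10,0,0,0,0.2],[0,0,0,0,0,0,0.2],[0,0,0,0,0,0,0.2]]}}

```text
time_s: 12.53
eef_pos: [477.6, 78.8, 177.3]
ee_rot: [-0.001, 0.989, -0.145, -0.001]
force: [0.7, -0.4, -0.1]
grip_width: 0.602
```

```bash
python3 - <<'E'
from m import *
err([538.8,60.1,60.8],-106.9)
c=cap('wrist');d=cap('side');t=cap('top')
a=c['img'][0:360,130:530]
b=cv2.resize(d['img'][185:265,225:325],(400,320),interpolation=cv2.INTER_CUBIC)
o=np.zeros((360,800,3),'uint8');o[:,:400]=a;o[:320,400:]=b
cv2.imwrite('pics/w6.png',o)
h=cv2.absdiff(t['img'],cv2.imread('pics/top0.png')).max(2)
for n,(x0,y0,x1,y1) in dict(small=(145,265,185,315),jar=(185,175,220,212),tw=(370,155,412,238),green=(268,168,300,205),br1=(400,225,442,280),br2=(365,285,415,332),br3=(485,275,522,328)).items(): print(n,(h[y0:y1,x0:x1]>50).sum())
E
```

```text
t12.53 pos [477.6  78.8 177.3] dpos [  61.2  -18.7 -116.5] drot [-0. -0. -0.] yaw -106.65 tilt [-0.  0.] F [ 0.7 -0.4 -0.1] w 0.602
small 408
jar 0
tw 0
green 0
br1 0
br2 0
br3 0
```

View pics/w6.png

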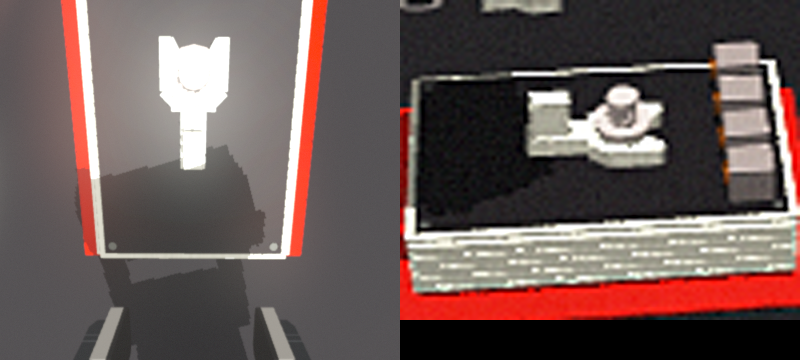

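The clip lies flat under the cap with its prongs past the rod. The only odd check is the small-clip region in the top view (408 px changed). I'll see whether that's a shadow or the arm, and check the seating distance numerically.

```bash
python3 - <<'E'
from m import *
t=cap('top');d=cap('side');c=cap('wrist')
d0=cv2.imread('pics/side0.png')
df=cv2.absdiff(d['img'],d0).max(2)
print('side small',(df[170:192,240:270]>50).sum())
def cen(im,b):
    x0,y0,x1,y1=b;g=im[y0:y1,x0:x1].min(2);ys,xs=np.nonzero(g>110);return len(xs),xs.mean()+x0,ys.mean()+y0
print(cen(d0,(240,168,270,194)),cen(d['img'],(240,168,270,194)))
# seating: tip row & rod
g=c['img'].min(2);k=g[:180,285:365]>170;rows=np.nonzero(k.any(1))[0];print('tip row',rows.min())
tip=onz(c,324,rows.min(),62)[:2];u=np.array([.957,-.291]);print('tip - rod along (22):',(tip-np.array([578.3,48]))@u,(tip-np.array([578.3,48]))@[.291,.957])
o=np.hstack([cv2.resize(t['img'][180:380,120:340],(440,400)),cv2.resize(d['img'][150:250,220:310],(360,400))]);cv2.imwrite('pics/f.png',o)
E
```

```text
side small 0
(187, np.float64(253.85026737967914), np.float64(181.6898395721925)) (193, np.float64(253.86528497409327), np.float64(181.68393782383419))
tip row 35
tip - rod along (22): 21.471520304574724 -0.8006380372047053
```

View pics/f.png

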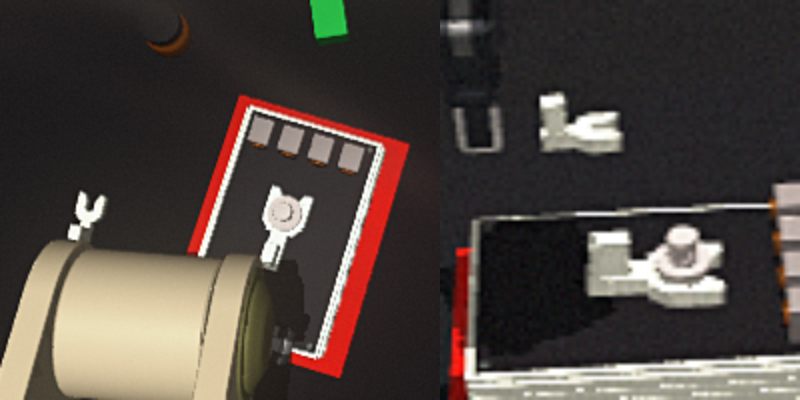

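The changed pixels were the arm blocking the top camera; in the side view the small clip hasn't moved. Prong tips are 21.5 mm past the rod (22 expected). Handing in.

```bash
python3 -c "
from rig import ctrl;print(ctrl.finish_job())"
```

```text
the job is handed in; nothing more can be done
None
```

The larger clip is seated under the cap, lying flat with the rod in its gap, and the job was handed in at about 12.7 s.

- **Grip and slide:** I took the clip by its tab, set it on the deck and slid it in. Sliding took about 10 N. At first the tool pitched nose-down and stalled at 18 N, pressing on the deck with about 17 N. I relieved that and carried on; nothing was bearing on the rod at that point.
- **Lean:** The clip stopped where the rod was expected. I then held about 17 to 20.5 N in total for a bit over half a second, which is roughly 7 to 10 N more than sliding took. This comes from wrist readings at row ends, so the force on the rod itself was not measured. My estimate stays below 12 N.
- **Last checks:** The prong tips are 21.5 mm past the rod axis (22 expected), about 0.8 mm off to the side. The fingers are open, about 115 mm above where they let go, with no contact force.
- **Other objects:** The jar, tweezers, green block and brown look-alikes show no change in the top view. The small clip's region there did differ, because the arm was in front of it. The side view shows it unmoved.

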